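# Meter two turns of drying beads from a hand-cranked doser

## Robot

A 7-joint arm with a two-finger parallel gripper is mounted at the origin on a cart in front of the work surface, level with it; the furniture and walls round the work are solid. World frame = base frame: x ahead of the robot, y to its left, z up, the work surface at z = 0. Lengths are in mm, angles in rad, forces in N, time in s.
With the tool pointing down it reaches from about 400 to 875 mm from the base axis. Payload 19.3 kg.
Tool frame: the origin (TCP) lies at the centre of the arm's flange, where the gripper is bolted on; the fingertips stand 173 mm ahead of it and the grasp point (between the pads) lies 155 mm ahead of it; z points along the fingers, y is the line along which they close (so a half turn about z gives the same grasp; the last joint's range is limited). The gripper opens to 85 mm and grips with 20 to 120 N. Pads are 22 mm wide; open, the fingers measure 114 mm over their backs; the gripper's body (76 mm by 85 mm) begins 54 mm behind the grasp point. The pads swing forward as they close: fully open they stand 13 mm farther back than shut.
Start: joints at [-1.318, 0.521, -0.036, 1.599, 0.021, 1.021, -0.113], TCP at [198.284, 592.708, 404.691] pointing down, gripper open.
Joint ranges: [-2.91, 2.91], [-0.3, 2.13], [-1.5, 1.42], [0.17, 2.43], [-1.26, 4.41], [0.16, 1.93], [-2.52, 2.52]. Speed limits (rad/s): [1.89, 1.89, 2.39, 2.39, 3.01, 3.01, 3.01].

## Interface

Orientations are given as a unit quaternion [w, x, y, z].
In Python, from workcell import ctrl gives the robot as it stands.
- The arm moves only by the tool servo_tool, never from a script. Its argument "deltas" is one flat list of numbers, 7 for each row, row after row: the shift along the tool's x, y, z in cm, then the turn, a rotation vector about the tool's x, y, z in rad, then the opening, from 0 (shut) to 1 (fully open). A call has 1 to 10 rows; each row is the pose to reach, as a shift and turn from the pose commanded when the call began, along the tool's axes at that moment; what a row does not reach only later rows make up. A row lasts 1/8 s, in which the tool goes at most 62.5 mm and 10.7 degrees, less where a joint would pass 70% of its speed; a pose out of reach is approached as far as the arm can. A call with a gripper value outside its range is refused whole. The fingers move at their own pace and stop on an object; "newtons" is the grip in N (left out, the last holds). Time passes only in rows, so rows that repeat a pose let the fingers close. It gives the time, the measured TCP pose, the force, the opening and the grip force at its end, in the units of the state.
- ctrl.read_state(): the state, without advancing time (a new reading comes with each control period).
- ctrl.grab_frame(name): name is "side" or "top" or "wrist"; returns a dict with "frame" (384x512x3 uint8, red, green, blue), "fovy" (degrees; the focal length in pixels is half the picture's height over the tangent of half this angle, whatever the lens; pixels are square), "cx", "cy" (the principal point, pixels), "extrinsics" (4x4, takes a point from camera to world coordinates). Camera axes: x right, y up, looking along -z (the intrinsics and any distortion apply to the point x, -y, -z); pixel columns grow to the right and rows downward; lengths in mm; the calibration is good to about 2 mm. A picture is of the moment at which its call begins. There is no depth.
- ctrl.close_job(): hands the job in; it is judged then, once.
The state is a dict: "time_s": time; "qpos": joint angles; "joint_velocities": joint speeds; "joint_torque": joint torques, N m; "position": TCP position; "eef_rot": TCP orientation; "wrist_force": force on the tool from outside, world axes, zero at the start; "ft_torque": the same for the moment, N m; "gripper_width": finger opening in mm; "finger_force": force on a finger pad.
Only numpy, scipy, OpenCV 4.12 (cv2) and the standard library are available. Lean on these libraries where they do the work, as an engineer would, in place of code of your own. Each camera call takes 0.05 s, during which the arm holds its last target. There are 200 camera calls.

## Task

Dose drying beads with the blue hand-cranked doser: first wind its crank gently back, anticlockwise seen from above, until you feel it come up against its zero stop, then crank exactly two full turns clockwise from that stop, never further, as beads once fed cannot go back. Then push the red gate tab fully home, away from the robot, to shut the outlet; keep the gate open until the turns are done, do not force the stop (it slips at about 20 N on the knob), and leave the white catch cup and the things around where they stand.

Things in the scene. Friction and masses are not known exactly. Their poses are not given: they have to be found in the camera images.
- doser: the doser, fixed to the bench: grey base plate with a blue gearbox (90x90 mm, 73 mm high) that bears the crank, a closed white canister (84 mm across, top 86 mm above the bench, axis at x 48, y -140 mm) and a red gate tab. Origin on the bench under the vertical crank axis; x away from the robot (within 0.3 rad), y left, z up. Base plate: x -55 to 95, y -190 to 60 mm, 12 mm thick
- crank_pivot (a point): top of the crank's hub, on its vertical axis, 91 mm above the bench. Clockwise from above it turns on and on; anticlockwise only to a firm inner stop that cannot be seen and whose direction differs each time. It starts 0.7 to 2.6 rad clockwise of the stop. Turning takes about 3 to 6 N at the knob, climbing steeply at the stop; it stays where it is left
- crank_knob (a point): centre (half-way up) of the black upright crank knob, 22 mm across, 40 mm tall, middle 109 mm above the bench, foot 89 mm, top 129 mm. It circles the crank axis at 45 mm radius, on a steel arm whose top is 88 mm above the bench, and spins freely on its pin, so its own orientation means nothing
- stop_ring (a point): the ring inside the gearbox that carries the zero stop, out of sight, held by friction: a point 14 mm off the crank axis on it. Pushing the crank against its stop with more than about 20 N at the knob slips the ring round and spoils the zero. Where the pin sits on the ring differs each time, so this point does not tell where the stop is
- feed_nut (a point): the feed nut hidden inside the gearbox, out of sight: it lies on the crank axis 40 mm above the bench when the crank is at its stop and rises 1 mm for each clockwise turn, so its measured position is too coarse to count or to zero by
- gate (a joint): the gate slide: 0 m fully open (tab nearest the robot), 0.025 m fully shut against its end stop; starts 0 to 6 mm; slides with about 2 N and stays where it is left
- gate_tab (a point): centre of the red upright gate tab, 10 mm thick along the slide, 24 mm wide, its middle 71 mm above the bench, top at 95 mm, foot at 49 mm; it slides along the doser's x axis, at y -140 mm in the doser's frame, from x -45 mm (open) to x -20 mm (shut)
- catch_cup: small white open cup, 32 mm across, 22 mm tall, standing loose on the doser's base plate below the gate; origin at the centre of its underside
- tray_a: white card unit tray of pinned brown insects, 97x83x49 mm, standing on the bench to the left of the doser; origin at the centre of its underside
- pins: round red-lidded pin tin, 62x62x22 mm, standing on the bench to the right; origin at the centre of its underside
- vial: small specimen vial with a green cap, 23x23x60 mm, standing on the bench to the right; origin at the centre of its underside
- pad: bright green note pad, 76x77x12 mm, lying on the bench to the right; origin at the centre of its underside
- clicker: small light-grey round hand counter, 44x52x32 mm, standing on the bench to the left (not part of the job); origin at the centre of its underside

How it is judged:
By the outcome, as a careful person would: the job done as asked, in the order asked, and still so for the second after the job is handed in, with the robot touching nothing.
It also fails if it takes over 72 s, if anything falls off the work surface, if the arm or the gripper's body presses on something with over 40 N, if the wrist force passes 120 N, or if a joint passes its speed limit or range.

## Working session

There is one attempt and no reset: what is moved stays moved. The work goes in short steps, Python scripts to look and compute and a tool call to move; the robot and the scene stay as the last step left them, time stands still between calls to the robot, and variables do not carry over. Pictures are saved under pics/ and viewed, at most 10 in all, crops included, and the job is handed in when it is done.

Besides the shell and the picture viewer there is one more tool, called after "Emit:" as name(argument=value, ...) on one line, values as JSON. servo_tool: Moves the arm, as the interface text tells. Its arguments: {"type":"object","properties":{"deltas":{"type":"array"},"newtons":{"type":"number"}},"required":["deltas"]}

```bash
mkdir -p pics
python3 - <<'E'
from workcell import ctrl
import cv2,numpy as np
s=ctrl.read_state();print(s)
for n in("top","side"):
    f=ctrl.grab_frame(n);cv2.imwrite(f"pics/{n}0.png",f["frame"][:,:,::-1]);print(n,f["fovy"],f["cx"],f["cy"],f["extrinsics"],[k for k in f])
E
```

```text
{'time_s': 0.0, 'qpos': array([-1.31819104,  0.52204986, -0.03633253,  1.59996398,  0.02122921,
        1.02109243, -0.11280982]), 'joint_velocities': array([-3.97664393e-04, -6.31740382e-04,  7.35137973e-04,  3.80036998e-04,
       -6.24696138e-04, -8.35397556e-05, -2.77404468e-03]), 'joint_torque': array([ 6.08799946e-04, -9.27097034e+01,  1.98023580e+00, -3.69919503e+01,
        1.78528775e-02,  8.21766676e-03, -4.49898678e-07]), 'position': array([198.25046273, 592.59547253, 404.11899478]), 'eef_rot': array([-4.02171727e-05,  1.60703179e-01,  9.87002619e-01, -5.62472310e-04]), 'wrist_force': array([ 0.63376613, -0.64098972, -0.61765443]), 'ft_torque': array([-0.04979809,  0.01524724, -0.00083743]), 'finger_force': 0.0, 'gripper_width': 85.42780327899875}
top 51.5792314235381 255.66274294766677 191.90285477713246 [[-2.15492163e-02  9.85341739e-01 -1.69225558e-01  3.07107337e+02]
 [-9.99765263e-01 -2.08577406e-02  5.86291729e-03  3.42474710e+01]
 [ 2.24731431e-03  1.69312176e-01  9.85559910e-01  1.32957519e+03]
 [ 0.00000000e+00  0.00000000e+00  0.00000000e+00  1.00000000e+00]] ['frame', 'fovy', 'cx', 'cy', 'extrinsics']
side 56.654410566171364 251.8002935456175 191.25052346192126 [[ 9.90089526e-01  6.94875547e-02 -1.22041835e-01  3.76195555e+02]
 [-1.39181932e-01  3.69559438e-01 -9.18724230e-01 -1.27754149e+03]
 [-1.87381880e-02  9.26605256e-01  3.75568341e-01  6.34623150e+02]
 [ 0.00000000e+00  0.00000000e+00  0.00000000e+00  1.00000000e+00]] ['frame', 'fovy', 'cx', 'cy', 'extrinsics']
```

View pics/top0.png

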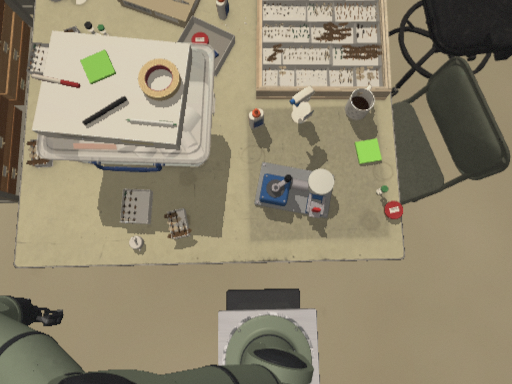

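View pics/side0.png

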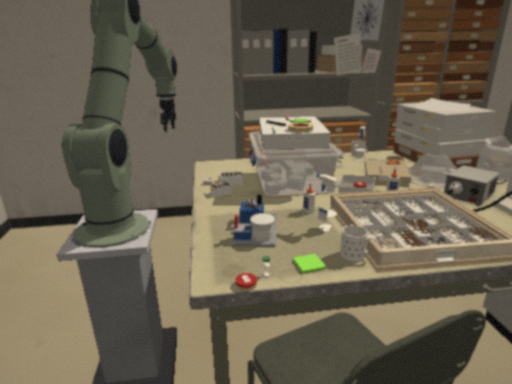

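The top view shows the doser: blue gearbox at about (275,190), black knob at (288,180), white canister at (320,182) and red tab at (317,210). In the side view the gearbox is at about (252,212).

```bash
cat > h.py <<'E'
import cv2,numpy as np
from workcell import ctrl
def ray(f,u,v):
    h=f["frame"].shape[0];F=h/2/np.tan(np.radians(f["fovy"])/2);E=f["extrinsics"]
    return E[:3,3],E[:3,:3]@np.array([(u-f["cx"])/F,-(v-f["cy"])/F,-1])
def onz(f,u,v,z):
    o,d=ray(f,u,v);return (o+d*(z-o[2])/d[2]).round(1)
def proj(f,p):
    h=f["frame"].shape[0];F=h/2/np.tan(np.radians(f["fovy"])/2);E=f["extrinsics"]
    c=E[:3,:3].T@(np.array(p)-E[:3,3]);return f["cx"]+F*c[0]/-c[2],f["cy"]-F*c[1]/-c[2]
def blobs(f,lo,hi,roi,amin=8):
    x0,y0,x1,y1=roi;hsv=cv2.cvtColor(f["frame"],cv2.COLOR_RGB2HSV)[y0:y1,x0:x1]
    m=cv2.inRange(hsv,np.array(lo),np.array(hi));n,l,st,c=cv2.connectedComponentsWithStats(m)
    return [(int(st[i,4]),(c[i]+[x0,y0]).round(1),cv2.minAreaRect(np.argwhere(l==i)[:,::-1].astype(np.float32)+np.float32([x0,y0]))) for i in range(1,n) if st[i,4]>=amin]
E
python3 - <<'E'
from h import *
f=ctrl.grab_frame("top");R=(240,150,345,225)
for nm,lo,hi,z in(("blue",(100,120,60),(125,255,255),73),("red",(0,150,80),(8,255,255),95),("red2",(172,150,80),(180,255,255),95),("white",(0,0,185),(180,60,255),86),("black",(0,0,0),(180,120,45),129)):
    for a,c,r in blobs(f,lo,hi,R): print(nm,a,c,r,onz(f,*c,z))
c=f["frame"][155:225,245:340,::-1];cv2.imwrite("pics/c1.png",cv2.resize(c,None,fx=8,fy=8,interpolation=cv2.INTER_CUBIC))
E
```

```text
blue 378 [273.6 191.4] ((274.8680114746094, 189.47601318359375), (26.564489364624023, 27.816688537597656), 10.30484676361084) [523.3 -30.8  73. ]
blue 29 [316.9 196.8] ((317.0405578613281, 196.7567596435547), (8.548747062683105, 3.1235806941986084), 9.462322235107422) [ 502.8 -169.    73. ]
red 25 [315.9 209.4] ((316.0, 209.5), (3.0, 6.0), 90.0) [ 459.5 -160.4   95. ]
white 492 [320.8 180.8] ((320.7500305175781, 180.75001525878906), (24.748737335205078, 24.041629791259766), 45.0) [ 552.2 -181.8   86. ]
black 35 [287.6 178.2] ((287.5, 178.0), (6.0, 5.0), 90.0) [554.  -72.3 129. ]
```

View pics/c1.png

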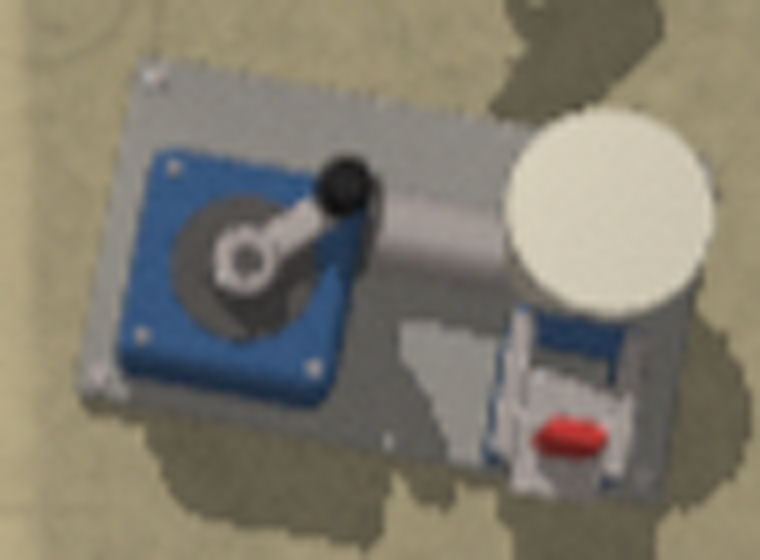

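The crop shows the hub at crop pixel (245,260), the knob top at (342,185), the canister centre at (610,210), and the tab at (570,438).

Run:
```python
from h import *
f=ctrl.grab_frame("top");q=lambda x,y:((x+.5)/8-.5+245,(y+.5)/8-.5+155)
hub=onz(f,*q(245,260),91);kn=onz(f,*q(343,187),129);can=onz(f,*q(610,210),86);tab=onz(f,*q(570,436),95)
print(hub,kn,can,tab)
d=(can-hub)[:2];yaw=np.arctan2(d[1],d[0])-np.arctan2(-140,48);print("yaw",yaw,np.hypot(*d),np.hypot(48,140))
print("knob r",np.hypot(*(kn-hub)[:2]),"tab in doser",np.array([[np.cos(yaw),np.sin(yaw)],[-np.sin(yaw),np.cos(yaw)]])@(tab-hub)[:2])
# tool-frame shift to knob
from scipy.spatial.transform import Rotation as R
s=ctrl.read_state();w=s["eef_rot"];M=R.from_quat([w[1],w[2],w[3],w[0]])
print(s["time_s"],M.inv().apply(np.array([kn[0],kn[1],380])-s["position"])/10)
```

```text
[534.  -35.3  91. ] [554.9 -71.8 129. ] [ 552.1 -181.8   86. ] [ 460.6 -160.2   95. ]
yaw -0.20737081070156038 147.61388823549092 148.0
knob r 42.060194959129696 tab in doser [ -46.11206962 -137.33625535]
0.2 [-54.9014762  -51.69582039   2.47207153]
```

Emit:
servo_tool(deltas=[-54.9,-51.7,2.5,0,0,-0.323,1,-54.9,-51.7,2.5,0,0,-0.323,1,-54.9,-51.7,2.5,0,0,-0.323,1,-54.9,-51.7,2.5,0,0,-0.323,1,-54.9,-51.7,2.5,0,0,-0.323,1,-54.9,-51.7,2.5,0,0,-0.323,1,-54.9,-51.7,2.5,0,0,-0.323,1,-54.9,-51.7,2.5,0,0,-0.323,1,-54.9,-51.7,2.5,0,0,-0.323,1,-54.9,-51.7,2.5,0,0,-0.323,1])

```text
time_s: 1.45
position: [494.3, 40.4, 384.1]
eef_rot: [0.0, -0.0, 1.0, 0.0]
wrist_force: [1.1, 1.3, 0.4]
gripper_width: 85.5
finger_force: 0.0
```

Emit:
servo_tool(deltas=[-6.0,-11.0,0.4,0,0,0,1,-6.0,-11.0,0.4,0,0,0,1,-6.0,-11.0,0.4,0,0,0,1,-6.0,-11.0,0.4,0,0,0,1])

```text
time_s: 1.95
position: [553.5, -67.5, 379.7]
eef_rot: [-0.0, 0.0, 1.0, 0.0]
wrist_force: [0.2, 0.4, 0.6]
gripper_width: 85.4
finger_force: 0.0
```

Run:
```python
from h import *
s=ctrl.read_state();print(s["time_s"],s["position"],s["wrist_force"])
f=ctrl.grab_frame("wrist");cv2.imwrite("pics/w1.png",f["frame"][:,:,::-1]);print(f["extrinsics"].round(2),f["fovy"])
for p in((534,-35.3,91),(554.9,-71.8,129),(552.1,-181.8,86),(460.6,-160.2,95)):print(proj(f,p))
```

```text
1.95 [553.53064458 -67.52258991 379.67499859] [0.20989362 0.43736169 0.56012693]
[[-0.0000e+00 -9.5000e-01 -3.1000e-01  4.7118e+02]
 [ 1.0000e+00 -0.0000e+00 -0.0000e+00 -6.7260e+01]
 [-0.0000e+00 -3.1000e-01  9.5000e-01  3.4855e+02]
 [ 0.0000e+00  0.0000e+00  0.0000e+00  1.0000e+00]] 61.13665658196208
(np.float64(295.67551113123744), np.float64(161.74258868343804))
(np.float64(249.9600613608992), np.float64(202.33401333997978))
(np.float64(120.75012611865489), np.float64(180.72573912053304))
(np.float64(129.3544129711268), np.float64(64.60855936630665))
```

View pics/w1.png

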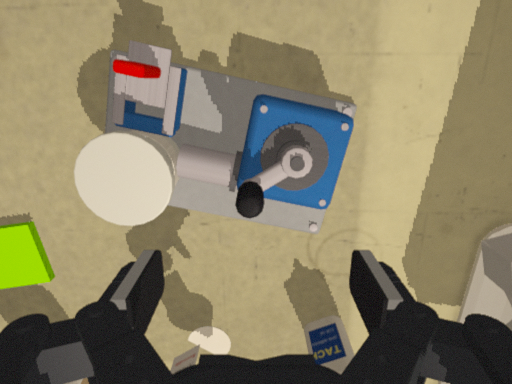

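The wrist view matches the projected estimates (hub at (297,161), knob top near (250,200)). I'll descend over the knob.

Emit:
servo_tool(deltas=[0,-0.4,6.0,0,0,0,1,0,-0.4,6.0,0,0,0,1,0,-0.4,6.0,0,0,0,1])

```text
time_s: 2.38
position: [554.1, -71.0, 321.6]
eef_rot: [0.0, -0.001, 1.0, 0.0]
wrist_force: [-0.3, 0.2, -0.4]
gripper_width: 85.2
finger_force: 0.0
```

Emit:
servo_tool(deltas=[-0.1,-0.1,5.3,0,0,0,1,-0.1,-0.1,5.3,0,0,0,1,-0.1,-0.1,5.3,0,0,0,0.3,-0.1,-0.1,5.3,0,0,0,0.15,-0.1,-0.1,5.3,0,0,0,0.15,-0.1,-0.1,5.3,0,0,0,0.15,-0.1,-0.1,5.3,0,0,0,0.15,-0.1,-0.1,5.3,0,0,0,0.15], newtons=20)

```text
time_s: 3.38
position: [555.0, -72.8, 267.5]
eef_rot: [0.001, 0.0, 1.0, -0.0]
wrist_force: [-0.5, -2.4, 7.4]
gripper_width: 20.5
finger_force: 25.1
```

```bash
cat >> h.py <<'E'
def arc(cx,cy,r,p0,angs):
    "rows (cm, tool axes) from commanded point p0 to circle points at angs"
    return [[round(-(cx+r*np.cos(a)-p0[0])/10,2),round((cy+r*np.sin(a)-p0[1])/10,2)] for a in angs]
E
python3 - <<'E'
from h import *
s=ctrl.read_state();print(s["position"],s["wrist_force"])
t0=np.radians(-60.3);p0=(45*np.cos(t0),45*np.sin(t0))
print(arc(0,0,45,p0,t0+.06*np.arange(1,11)))
E
```

```text
[555.00489343 -72.84582992 267.53730664] [-0.45426019 -2.42254908  7.41236578]
[[np.float64(-0.23), np.float64(0.14)], [np.float64(-0.45), np.float64(0.3)], [np.float64(-0.66), np.float64(0.46)], [np.float64(-0.87), np.float64(0.64)], [np.float64(-1.06), np.float64(0.83)], [np.float64(-1.23), np.float64(1.04)], [np.float64(-1.4), np.float64(1.25)], [np.float64(-1.55), np.float64(1.47)], [np.float64(-1.69), np.float64(1.7)], [np.float64(-1.82), np.float64(1.94)]]
```

Emit:
servo_tool(deltas=[-0.23,0.14,0,0,0,0,0.15,-0.45,0.3,0,0,0,0,0.15,-0.66,0.46,0,0,0,0,0.15,-0.87,0.64,0,0,0,0,0.15,-1.06,0.83,0,0,0,0,0.15,-1.23,1.04,0,0,0,0,0.15,-1.4,1.25,0,0,0,0,0.15,-1.4,1.25,0,0,0,0,0.15])

```text
time_s: 4.38
position: [568.6, -60.3, 267.3]
eef_rot: [-0.0, 0.0, 1.0, -0.0]
wrist_force: [-3.0, -1.0, 7.9]
gripper_width: 20.9
finger_force: 25.1
```

Run:
```python
from h import *
t0=-.621;p0=(45*np.cos(t0),45*np.sin(t0))
for r in arc(0,0,45,p0,t0+np.array([.08,.16,.24,.32,.4])):print(*r)
```

```text
-0.2 0.3
-0.37 0.62
-0.52 0.94
-0.64 1.28
-0.73 1.63
```

Emit:
servo_tool(deltas=[-0.2,0.3,0,0,0,0,0.15,-0.37,0.62,0,0,0,0,0.15,-0.48,0.85,0,0,0,0,0.15,-0.48,0.85,0,0,0,0,0.15])

```text
time_s: 4.88
position: [573.3, -51.8, 267.3]
eef_rot: [-0.0, 0.0, 1.0, -0.0]
wrist_force: [-3.0, -0.4, 7.9]
gripper_width: 20.9
finger_force: 25.1
```

Emit:
servo_tool(deltas=[-0.09,-0.04,0,0,0,0,0.15,-0.09,-0.04,0,0,0,0,0.15])

```text
time_s: 5.12
position: [573.8, -52.0, 267.1]
eef_rot: [-0.001, -0.0, 1.0, 0.0]
wrist_force: [-6.2, 0.1, 8.5]
gripper_width: 21.0
finger_force: 25.2
```

Run:
```python
from h import *
a=-.40+.07*np.arange(0,30)
P=45*np.c_[-np.cos(a),np.sin(a)]/10
for t,d in zip(a[1:],np.diff(P,axis=0)):print(round(t,2),d.round(2), (P*10*[-1,1]+[532.4,-34.5])[np.argmin(abs(a-t))].round(1))
```

```text
-0.33 [-0.11  0.29] [575.  -49.1]
-0.26 [-0.09  0.3 ] [575.9 -46.1]
-0.19 [-0.07  0.31] [576.6 -43. ]
-0.12 [-0.05  0.31] [577.1 -39.9]
-0.05 [-0.03  0.31] [577.3 -36.7]
0.02 [-0.    0.31] [577.4 -33.6]
0.09 [0.02 0.31] [577.2 -30.5]
0.16 [0.04 0.31] [576.8 -27.3]
0.23 [0.06 0.31] [576.2 -24.2]
0.3 [0.08 0.3 ] [575.4 -21.2]
0.37 [0.1 0.3] [574.4 -18.2]
0.44 [0.12 0.29] [573.1 -15.3]
0.51 [0.14 0.28] [571.7 -12.5]
0.58 [0.16 0.27] [570.   -9.8]
0.65 [0.18 0.26] [568.2  -7.3]
0.72 [0.2  0.24] [566.2  -4.8]
0.79 [0.22 0.23] [564.1  -2.5]
0.86 [0.23 0.21] [ 5.618e+02 -4.000e-01]
0.93 [0.25 0.2 ] [559.3   1.6]
1.0 [0.26 0.18] [556.7   3.4]
1.07 [0.27 0.16] [554.   5.]
1.14 [0.28 0.14] [551.2   6.4]
1.21 [0.29 0.12] [548.3   7.6]
1.28 [0.3 0.1] [545.3   8.6]
1.35 [0.3  0.08] [542.3   9.4]
1.42 [0.31 0.06] [539.2  10. ]
1.49 [0.31 0.04] [536.   10.4]
1.56 [0.31 0.01] [532.9  10.5]
1.63 [ 0.31 -0.01] [529.7  10.4]
```

Emit:
servo_tool(deltas=[-0.02,0.34,0,0,0,0,0.15,-0.02,0.34,0,0,0,0,0.15])

```text
time_s: 5.38
position: [574.4, -48.8, 267.3]
eef_rot: [-0.0, 0.0, 1.0, -0.0]
wrist_force: [-3.3, -1.4, 6.3]
gripper_width: 21.0
finger_force: 25.0
```

Emit:
servo_tool(deltas=[-0.04,0.3,0,0,0,0,0.15,-0.04,0.3,0,0,0,0,0.15])

```text
time_s: 5.62
position: [575.0, -46.0, 267.4]
eef_rot: [0.0, 0.0, 1.0, -0.0]
wrist_force: [-1.1, -2.3, 7.1]
gripper_width: 21.0
finger_force: 25.0
```

Emit:
servo_tool(deltas=[-0.07,0.31,0,0,0,0,0.15,-0.07,0.31,0,0,0,0,0.15])

```text
time_s: 5.88
position: [575.8, -42.9, 267.4]
eef_rot: [0.0, 0.0, 1.0, -0.0]
wrist_force: [-1.0, -1.7, 6.2]
gripper_width: 20.8
finger_force: 25.0
```

Emit:
servo_tool(deltas=[-0.05,0.31,0,0,0,0,0.15,-0.05,0.31,0,0,0,0,0.15])

```text
time_s: 6.12
position: [576.2, -39.8, 267.4]
eef_rot: [0.0, 0.0, 1.0, -0.0]
wrist_force: [-2.4, -2.2, 7.1]
gripper_width: 20.9
finger_force: 25.0
```

Emit:
servo_tool(deltas=[-0.02,0.31,0,0,0,0,0.15,-0.02,0.31,0,0,0,0,0.15])

```text
time_s: 6.38
position: [576.4, -36.7, 267.4]
eef_rot: [0.0, 0.0, 1.0, -0.0]
wrist_force: [-2.0, -1.2, 7.1]
gripper_width: 21.0
finger_force: 24.9
```

Emit:
servo_tool(deltas=[0.01,0.31,0,0,0,0,0.15,0.01,0.31,0,0,0,0,0.15])

```text
time_s: 6.62
position: [576.4, -33.6, 267.4]
eef_rot: [0.0, 0.0, 1.0, -0.0]
wrist_force: [-1.4, -2.2, 5.7]
gripper_width: 20.8
finger_force: 24.9
```

Emit:
servo_tool(deltas=[0.03,0.31,0,0,0,0,0.15,0.03,0.31,0,0,0,0,0.15])

```text
time_s: 6.88
position: [576.2, -30.5, 267.4]
eef_rot: [0.0, 0.0, 1.0, -0.0]
wrist_force: [-0.4, -2.8, 6.0]
gripper_width: 20.7
finger_force: 24.9
```

Emit:
servo_tool(deltas=[0.04,0.32,0,0,0,0,0.15,0.04,0.32,0,0,0,0,0.15])

```text
time_s: 7.12
position: [575.8, -27.3, 267.5]
eef_rot: [0.0, 0.0, 1.0, -0.0]
wrist_force: [0.4, -2.3, 6.7]
gripper_width: 21.1
finger_force: 24.9
```

Emit:
servo_tool(deltas=[0.06,0.35,0,0,0,0,0.15,0.06,0.35,0,0,0,0,0.15])

```text
time_s: 7.38
position: [575.1, -23.8, 267.4]
eef_rot: [0.0, 0.0, 1.0, -0.0]
wrist_force: [-1.0, -2.3, 6.4]
gripper_width: 20.9
finger_force: 24.9
```

Emit:
servo_tool(deltas=[0.09,0.34,0,0,0,0,0.15,0.09,0.34,0,0,0,0,0.15])

```text
time_s: 7.62
position: [574.4, -21.5, 267.5]
eef_rot: [0.001, 0.001, 1.0, -0.001]
wrist_force: [1.3, -9.3, 5.1]
gripper_width: 20.9
finger_force: 24.9
```

Emit:
servo_tool(deltas=[0.01,0.04,0,0,0,0,0.15,0.01,0.04,0,0,0,0,0.15])

```text
time_s: 7.88
position: [574.4, -21.5, 267.6]
eef_rot: [0.001, 0.001, 1.0, -0.001]
wrist_force: [0.8, -11.3, 6.0]
gripper_width: 20.8
finger_force: 24.9
```

Run:
```python
from h import *
from scipy.optimize import least_squares
P=np.array([[555,-72.8],[568.6,-60.3],[573.3,-51.8],[575,-46],[575.8,-42.9],[576.2,-39.8],[576.4,-36.7],[576.4,-33.6],[576.2,-30.5],[575.8,-27.3],[575.1,-23.8],[574.4,-21.5]])
r=least_squares(lambda c:np.hypot(*(P-c[:2]).T)-45,[533,-35]);print(r.x,r.fun.round(1))
c=r.x;print(np.arctan2(P[:,1]-c[1],P[:,0]-c[0]).round(3))
f=ctrl.grab_frame("wrist");cv2.imwrite("pics/w2.png",f["frame"][:,:,::-1]);print(ctrl.read_state()["position"])
```

```text
[531.45922147 -34.7082148 ] [-0.2  0.1  0.2 -0.   0.1  0.  -0.  -0.  -0.1 -0.  -0.  -0.1]
[-1.017 -0.603 -0.388 -0.254 -0.183 -0.113 -0.044  0.025  0.094  0.166
  0.245  0.298]
[574.36188651 -21.4425993  267.54799562]
```

The stop is reached: 11 N with no further motion, at TCP angle 0.298 rad. Next I'll generate the rows for the clockwise turns.

Run:
```python
from h import *
C=(531.5,-34.7);a0=.298;p=(574.3,-19.7)
for k in range(7):
    st=np.arange(1,11)*.2+2*k if k<6 else np.array([12.2,12.4,12.5,12.53,12.55,12.566])
    A=arc(*C,45,p,a0-st);print(k,[float(x) for r in A for x in (r[0],r[1],0,0,0,0,.15)])
    p=(C[0]+45*np.cos(a0-st[-1]),C[1]+45*np.sin(a0-st[-1]));print(np.round(p,1))
```

```text
0 [-0.2, -1.06, 0.0, 0.0, 0.0, 0.0, 0.15, -0.2, -1.96, 0.0, 0.0, 0.0, 0.0, 0.15, -0.02, -2.84, 0.0, 0.0, 0.0, 0.0, 0.15, 0.34, -3.67, 0.0, 0.0, 0.0, 0.0, 0.15, 0.84, -4.41, 0.0, 0.0, 0.0, 0.0, 0.15, 1.49, -5.03, 0.0, 0.0, 0.0, 0.0, 0.15, 2.25, -5.51, 0.0, 0.0, 0.0, 0.0, 0.15, 3.08, -5.84, 0.0, 0.0, 0.0, 0.0, 0.15, 3.97, -5.99, 0.0, 0.0, 0.0, 0.0, 0.15, 4.87, -5.96, 0.0, 0.0, 0.0, 0.0, 0.15]
[525.6 -79.3]
1 [0.87, 0.21, 0.0, 0.0, 0.0, 0.0, 0.15, 1.69, 0.58, 0.0, 0.0, 0.0, 0.0, 0.15, 2.42, 1.11, 0.0, 0.0, 0.0, 0.0, 0.15, 3.02, 1.78, 0.0, 0.0, 0.0, 0.0, 0.15, 3.48, 2.55, 0.0, 0.0, 0.0, 0.0, 0.15, 3.78, 3.39, 0.0, 0.0, 0.0, 0.0, 0.15, 3.91, 4.28, 0.0, 0.0, 0.0, 0.0, 0.15, 3.85, 5.18, 0.0, 0.0, 0.0, 0.0, 0.15, 3.62, 6.05, 0.0, 0.0, 0.0, 0.0, 0.15, 3.22, 6.85, 0.0, 0.0, 0.0, 0.0, 0.15]
[493.4 -10.8]
2 [-0.55, 0.71, 0.0, 0.0, 0.0, 0.0, 0.15, -1.23, 1.3, 0.0, 0.0, 0.0, 0.0, 0.15, -2.02, 1.73, 0.0, 0.0, 0.0, 0.0, 0.15, -2.87, 2.01, 0.0, 0.0, 0.0, 0.0, 0.15, -3.76, 2.11, 0.0, 0.0, 0.0, 0.0, 0.15, -4.66, 2.03, 0.0, 0.0, 0.0, 0.0, 0.15, -5.52, 1.77, 0.0, 0.0, 0.0, 0.0, 0.15, -6.31, 1.35, 0.0, 0.
[... 880 characters left out ...]
 0.0, 0.0, 0.15]
[488.2 -22.4]
5 [-0.33, 0.84, 0.0, 0.0, 0.0, 0.0, 0.15, -0.82, 1.59, 0.0, 0.0, 0.0, 0.0, 0.15, -1.45, 2.23, 0.0, 0.0, 0.0, 0.0, 0.15, -2.2, 2.73, 0.0, 0.0, 0.0, 0.0, 0.15, -3.03, 3.08, 0.0, 0.0, 0.0, 0.0, 0.15, -3.91, 3.25, 0.0, 0.0, 0.0, 0.0, 0.15, -4.81, 3.24, 0.0, 0.0, 0.0, 0.0, 0.15, -5.69, 3.06, 0.0, 0.0, 0.0, 0.0, 0.15, -6.51, 2.7, 0.0, 0.0, 0.0, 0.0, 0.15, -7.25, 2.19, 0.0, 0.0, 0.0, 0.0, 0.15]
[ 5.607e+02 -5.000e-01]
6 [-0.62, -0.65, 0.0, 0.0, 0.0, 0.0, 0.15, -1.1, -1.41, 0.0, 0.0, 0.0, 0.0, 0.15, -1.28, -1.82, 0.0, 0.0, 0.0, 0.0, 0.15, -1.33, -1.95, 0.0, 0.0, 0.0, 0.0, 0.15, -1.36, -2.03, 0.0, 0.0, 0.0, 0.0, 0.15, -1.38, -2.1, 0.0, 0.0, 0.0, 0.0, 0.15]
[574.5 -21.5]
```

Emit:
servo_tool(deltas=[-0.2,-1.06,0,0,0,0,0.15,-0.2,-1.96,0,0,0,0,0.15,-0.02,-2.84,0,0,0,0,0.15,0.34,-3.67,0,0,0,0,0.15,0.84,-4.41,0,0,0,0,0.15,1.49,-5.03,0,0,0,0,0.15,2.25,-5.51,0,0,0,0,0.15,3.08,-5.84,0,0,0,0,0.15,3.97,-5.99,0,0,0,0,0.15,4.87,-5.96,0,0,0,0,0.15])

```text
time_s: 9.18
position: [526.0, -79.5, 267.8]
eef_rot: [0.002, 0.0, 1.0, -0.0]
wrist_force: [4.7, 0.3, 5.4]
gripper_width: 21.0
finger_force: 24.7
```

Tracking is good, so I continue.

Emit:
servo_tool(deltas=[0.87,0.21,0,0,0,0,0.15,1.69,0.58,0,0,0,0,0.15,2.42,1.11,0,0,0,0,0.15,3.02,1.78,0,0,0,0,0.15,3.48,2.55,0,0,0,0,0.15,3.78,3.39,0,0,0,0,0.15,3.91,4.28,0,0,0,0,0.15,3.85,5.18,0,0,0,0,0.15,3.62,6.05,0,0,0,0,0.15,3.22,6.85,0,0,0,0,0.15])

```text
time_s: 10.42
position: [492.7, -10.9, 267.4]
eef_rot: [-0.001, 0.0, 1.0, -0.0]
wrist_force: [-4.6, -3.0, 12.9]
gripper_width: 21.0
finger_force: 25.5
```

Emit:
servo_tool(deltas=[-0.55,0.71,0,0,0,0,0.15,-1.23,1.3,0,0,0,0,0.15,-2.02,1.73,0,0,0,0,0.15,-2.87,2.01,0,0,0,0,0.15,-3.76,2.11,0,0,0,0,0.15,-4.66,2.03,0,0,0,0,0.15,-5.52,1.77,0,0,0,0,0.15,-6.31,1.35,0,0,0,0,0.15,-7.01,0.78,0,0,0,0,0.15,-7.57,0.08,0,0,0,0,0.15])

```text
time_s: 11.68
position: [569.0, -9.5, 267.4]
eef_rot: [-0.0, -0.0, 1.0, 0.0]
wrist_force: [-4.5, 3.4, 8.3]
gripper_width: 21.0
finger_force: 25.1
```

Emit:
servo_tool(deltas=[-0.42,-0.8,0,0,0,0,0.15,-0.67,-1.66,0,0,0,0,0.15,-0.74,-2.56,0,0,0,0,0.15,-0.63,-3.45,0,0,0,0,0.15,-0.35,-4.3,0,0,0,0,0.15,0.1,-5.08,0,0,0,0,0.15,0.69,-5.76,0,0,0,0,0.15,1.4,-6.3,0,0,0,0,0.15,2.21,-6.69,0,0,0,0,0.15,3.08,-6.92,0,0,0,0,0.15])

```text
time_s: 12.92
position: [538.7, -79.1, 267.7]
eef_rot: [0.001, -0.0, 1.0, 0.0]
wrist_force: [5.5, 1.8, 5.5]
gripper_width: 20.7
finger_force: 24.7
```

Emit:
servo_tool(deltas=[0.9,-0.05,0,0,0,0,0.15,1.79,0.09,0,0,0,0,0.15,2.63,0.39,0,0,0,0,0.15,3.4,0.86,0,0,0,0,0.15,4.06,1.47,0,0,0,0,0.15,4.58,2.2,0,0,0,0,0.15,4.95,3.02,0,0,0,0,0.15,5.15,3.9,0,0,0,0,0.15,5.17,4.8,0,0,0,0,0.15,5.01,5.68,0,0,0,0,0.15])

```text
time_s: 14.18
position: [487.5, -22.7, 267.4]
eef_rot: [-0.0, 0.0, 1.0, -0.0]
wrist_force: [-3.4, -4.5, 12.2]
gripper_width: 20.8
finger_force: 25.4
```

Emit:
servo_tool(deltas=[-0.33,0.84,0,0,0,0,0.15,-0.82,1.59,0,0,0,0,0.15,-1.45,2.23,0,0,0,0,0.15,-2.2,2.73,0,0,0,0,0.15,-3.03,3.08,0,0,0,0,0.15,-3.91,3.25,0,0,0,0,0.15,-4.81,3.24,0,0,0,0,0.15,-5.69,3.06,0,0,0,0,0.15,-6.51,2.7,0,0,0,0,0.15,-7.25,2.19,0,0,0,0,0.15])

```text
time_s: 15.42
position: [560.5, -0.0, 267.4]
eef_rot: [-0.0, -0.0, 1.0, 0.0]
wrist_force: [-4.3, 1.4, 7.9]
gripper_width: 21.2
finger_force: 25.2
```

Emit:
servo_tool(deltas=[-0.62,-0.65,0,0,0,0,0.15,-1.1,-1.41,0,0,0,0,0.15,-1.28,-1.82,0,0,0,0,0.15,-1.33,-1.95,0,0,0,0,0.15,-1.36,-2.03,0,0,0,0,0.15,-1.38,-2.1,0,0,0,0,0.15,-1.38,-2.1,0,0,0,0,0.15])

```text
time_s: 16.3
position: [574.3, -21.0, 267.4]
eef_rot: [0.0, -0.0, 1.0, 0.0]
wrist_force: [-1.3, 3.5, 6.5]
gripper_width: 20.8
finger_force: 25.0
```

Emit:
servo_tool(deltas=[0.01,-0.05,0,0,0,0,0.15,0.01,-0.05,0,0,0,0,0.15])

```text
time_s: 16.55
position: [574.3, -21.4, 267.5]
eef_rot: [0.0, -0.0, 1.0, 0.0]
wrist_force: [-0.8, 2.9, 7.9]
gripper_width: 20.7
finger_force: 25.0
```

Run:
```python
from h import *
f=ctrl.grab_frame("wrist");print(ctrl.read_state()["position"],[np.round(proj(f,p)) for p in((531.5,-34.7,91),(574.4,-21.5,129),(574.4,-21.5,89))])
a=cv2.imread("pics/w2.png");b=np.ascontiguousarray(f["frame"][:,:,::-1]);cv2.imwrite("pics/w3.png",b)
cv2.imwrite("pics/cmp.png",cv2.resize(np.hstack([a[90:330,150:400],b[90:330,150:400]]),None,fx=1.6,fy=1.6))
```

```text
[574.33848504 -21.35992187 267.4849022 ] [array([227., 170.]), array([255., 301.]), array([255., 250.])]
```

View pics/cmp.png

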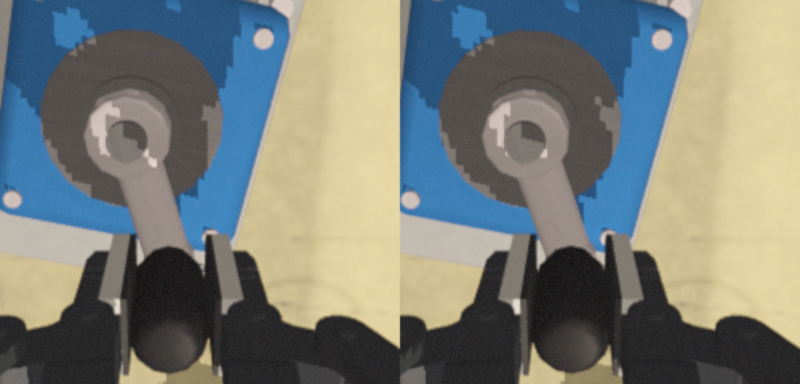

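Left is at the stop, right is after two turns; the arm directions look nearly identical. I'll measure the difference numerically.

Run:
```python
from h import *
a,b=[cv2.imread(f"pics/{n}.png",0).astype(np.float32) for n in("w2","w3")]
def sh(x0,y0,x1,y1,m=5):
    out=[]
    for A,B,s in((a,b,1),(b,a,-1)):
        r=cv2.matchTemplate(B[y0-m:y1+m,x0-m:x1+m],A[y0:y1,x0:x1],cv2.TM_CCOEFF_NORMED);_,v,_,(x,y)=cv2.minMaxLoc(r)
        q=lambda l,c,h:(l-h)/(2*(l-2*c+h))
        dx=x+(q(*r[y,x-1:x+2]) if 0<x<2*m else 0)-m;dy=y+(q(*r[y-1:y+2,x]) if 0<y<2*m else 0)-m
        out.append((round(s*float(dx),2),round(s*float(dy),2),round(v,3)))
    return out
for n,w in(("screwR",(300,100,330,130)),("screwL",(150,205,168,225)),("screwB",(272,226,286,243)),("hub",(198,140,262,195)),("arm",(228,205,275,240)),("knob",(232,250,280,310))):print(n,sh(*w))
```

```text
screwR [(-1.07, 0.52, 0.982), (-1.01, 0.51, 0.982)]
screwL [(-1.29, 0.28, 0.981), (-1.28, 0.31, 0.981)]
screwB [(-0.12, 0.15, 0.901), (-0.11, 0.06, 0.901)]
hub [(-1.07, 0.19, 0.959), (-1.07, 0.22, 0.96)]
arm [(0.06, 0.12, 0.96), (0.07, 0.18, 0.96)]
knob [(0.74, -0.33, 0.879), (0.7, -0.37, 0.877)]
```

The crank is still about 0.018 rad short, so I nudge 0.7 mm further clockwise. Then I release and rise.

Emit:
servo_tool(deltas=[0.02,-0.07,0,0,0,0,0.15,0.02,-0.07,0,0,0,0,0.15])

```text
time_s: 16.85
position: [574.3, -22.0, 267.6]
eef_rot: [0.001, -0.0, 1.0, 0.0]
wrist_force: [1.2, 3.5, 7.3]
gripper_width: 20.9
finger_force: 24.9
```

Run:
```python
from h import *
f=ctrl.grab_frame("wrist");print(ctrl.read_state()["position"],ctrl.read_state()["wrist_force"])
a=cv2.imread("pics/w2.png",0).astype(np.float32);b=cv2.cvtColor(f["frame"],cv2.COLOR_RGB2GRAY).astype(np.float32)
for n,(x0,y0,x1,y1) in(("screwR",(300,100,330,130)),("hub",(198,140,262,195)),("arm",(228,205,275,240)),("knob",(232,250,280,310))):
    m=5;r=cv2.matchTemplate(b[y0-m:y1+m,x0-m:x1+m],a[y0:y1,x0:x1],cv2.TM_CCOEFF_NORMED);_,v,_,(x,y)=cv2.minMaxLoc(r);l,c,h=r[y,x-1:x+2];print(n,x-m+(l-h)/(2*(l-2*c+h)))
```

```text
[574.30565381 -22.02774072 267.55106342] [0.74711132 4.18601424 6.54985004]
screwR 0.11515116
hub 0.23587997
arm 0.38443664
knob 0.8026097
```

Emit:
servo_tool(deltas=[0,0.03,0,0,0,0,0.6,0,0.03,0,0,0,0,0.6,0,0.03,0,0,0,0,0.6,0,0.03,-4,0,0,0,0.6,0,0.03,-8,0,0,0,0.6,4,-3,-8,0,0,0,0.3,9,-8,-8,0,0,0.1,0,14.3,-13.3,-8,0,0,0.207,0,14.3,-13.3,-8,0,0,0.207,0,14.3,-13.3,-8,0,0,0.207,0])

```text
time_s: 18.15
position: [430.1, -156.7, 347.2]
eef_rot: [0.0, 0.104, 0.995, -0.0]
wrist_force: [0.3, 0.0, -0.4]
gripper_width: -0.3
finger_force: 0.0
```

Run:
```python
from h import *
s=ctrl.read_state();print(s["position"],s["eef_rot"])
f=ctrl.grab_frame("wrist");cv2.imwrite("pics/w4.png",f["frame"][:,:,::-1]);t=ctrl.grab_frame("top")
for a,c,r in blobs(t,(0,150,80),(8,255,255),(290,190,335,225)):print(c,onz(t,*c,93))
for a,c,r in blobs(f,(0,150,80),(8,255,255),(0,0,512,384)):print(a,c,r,onz(f,*c,90))
k=onz(t,287.3,177.7,129)
```

```text
[ 430.05620594 -156.72296729  347.23773833] [ 4.35119762e-05  1.04458048e-01  9.94529291e-01 -6.64802199e-05]
648 [259.  224.8] ((258.5, 227.5), (31.0, 29.0), 90.0) [ 452.4 -159.4   90. ]
1391 [ 18.4 254.4] ((20.0, 253.0), (54.0, 40.0), 90.0) [ 438.7 -349.9   90. ]
```

View pics/w4.png

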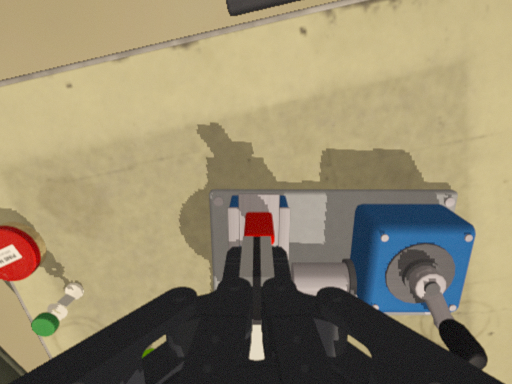

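The tab's front face is at (259,225), in line with the closed fingers (x about 257), and tool yaw matches the doser. I'll descend behind the tab and push.

Emit:
servo_tool(deltas=[0,0,5,0,0,0,0,0,0,9.6,0,0,0,0,0,0,9.6,0,0,0,0,-0.7,0,9.6,0,0,0,0,-1.4,0,9.6,0,0,0,0,-1.8,0,9.6,0,0,0,0,-1.8,0,9.6,0,0,0,0])

```text
time_s: 19.12
position: [448.9, -159.4, 251.5]
eef_rot: [0.001, 0.103, 0.995, -0.0]
wrist_force: [0.3, 0.2, -0.6]
gripper_width: 0.2
finger_force: 0.0
```

Emit:
servo_tool(deltas=[-0.5,0,0,0,0,0,0,-1.0,0,0,0,0,0,0,-1.0,0,0,0,0,0,0])

```text
time_s: 19.5
position: [458.7, -161.5, 251.0]
eef_rot: [0.0, 0.103, 0.995, -0.0]
wrist_force: [-0.0, -0.9, 0.8]
gripper_width: -0.1
finger_force: 0.0
```

Run:
```python
from h import *
f=ctrl.grab_frame("wrist");cv2.imwrite("pics/w5.png",f["frame"][100:340,120:400,::-1])
```

```text
(no output)
```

View pics/w5.png

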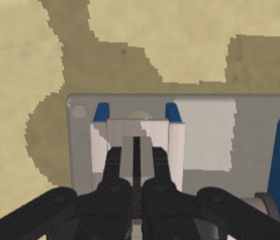

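Emit:
servo_tool(deltas=[-0.25,0,0,0,0,0,0,-0.5,0,0,0,0,0,0,-0.5,0,0,0,0,0,0])

```text
time_s: 19.92
position: [463.4, -162.5, 251.0]
eef_rot: [0.0, 0.103, 0.995, -0.0]
wrist_force: [-1.3, -0.1, -0.1]
gripper_width: -0.1
finger_force: 0.0
```

Emit:
servo_tool(deltas=[-0.2,0,0,0,0,0,0,-0.4,0,0,0,0,0,0,-0.4,0,0,0,0,0,0])

```text
time_s: 20.3
position: [467.3, -163.3, 251.0]
eef_rot: [0.0, 0.103, 0.995, -0.0]
wrist_force: [0.2, 0.2, -0.6]
gripper_width: 0.2
finger_force: 0.0
```

Emit:
servo_tool(deltas=[-0.2,0,0,0,0,0,0,-0.4,0,0,0,0,0,0,-0.4,0,0,0,0,0,0])

```text
time_s: 20.68
position: [471.3, -164.1, 251.0]
eef_rot: [0.0, 0.103, 0.995, -0.0]
wrist_force: [0.1, -0.2, -0.8]
gripper_width: -0.5
finger_force: 0.0
```

Run:
```python
from h import *
f=ctrl.grab_frame("side")
for lo,hi in(((0,120,60),(8,255,255)),((172,120,60),(180,255,255))):
  for a,c,r in blobs(f,lo,hi,(215,190,280,250),3):
    o,d=ray(f,*c)
    # doser tab line, z~71..; intersect with vertical plane y along slide line
    C=np.array([532.,-35]);ax=np.array([.979,-.2055]);L=C+np.array([.2055,.979])*-140
    n=np.array([-ax[1],ax[0]]);k=(n@(L-o[:2]))/(n@d[:2]);p=o+k*d;print(a,c,p.round(1),"doser x",ax@(p[:2]-L))
cv2.imwrite("pics/s2.png",cv2.resize(f["frame"][180:260,200:300,::-1],None,fx=6,fy=6,interpolation=cv2.INTER_CUBIC))
```

```text
11 [241.7 217.4] [ 486.2 -168.5   85.9] doser x -17.360359026159177
9 [242.4 224.6] [ 487.8 -168.8   57.9] doser x -15.722781205342637
21 [243.  218.3] [ 490.6 -169.4   82.5] doser x -12.916201388902543
```

View pics/s2.png

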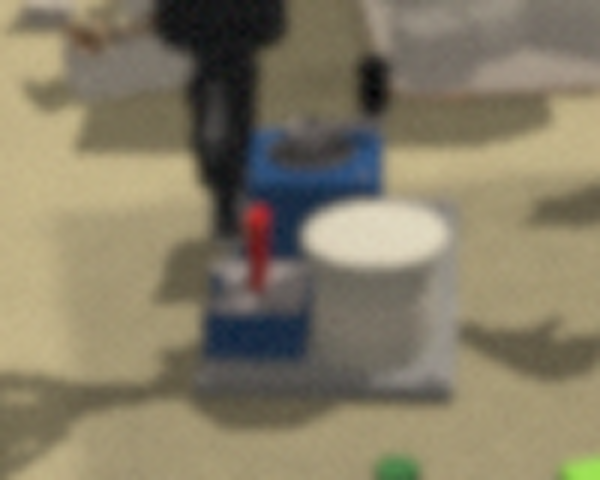

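The side view shows the finger right behind the tab (about (258,250)), which has moved. I'll push on until the end stop is felt.

Emit:
servo_tool(deltas=[-0.2,0,0,0,0,0,0,-0.4,0,0,0,0,0,0,-0.4,0,0,0,0,0,0])

```text
time_s: 21.1
position: [473.3, -164.7, 250.6]
eef_rot: [-0.003, 0.103, 0.995, 0.0]
wrist_force: [-15.6, 3.8, 10.1]
gripper_width: -0.6
finger_force: 7.6
```

End stop felt (16 N). I'll retreat and check.

Emit:
servo_tool(deltas=[0.5,0,0,0,0,0,0,1.2,0,0,0,0,0,0,1.5,0,-4,0,0,0,0,2,0,-10,0,0,0,0,2,0,-14,0,0,0,0,0,25,-16,0,0,0,0,0,25,-16,0,0,0,0,0,25,-16,0,0,0,0,0,25,-16,0,0,0,0,0,25,-16,0,0,0,0])

```text
time_s: 22.35
position: [526.6, 84.4, 411.0]
eef_rot: [0.0, 0.1, 0.995, 0.001]
wrist_force: [-0.5, -1.8, -0.3]
gripper_width: 0.1
finger_force: 0.0
```

Run:
```python
from h import *
f=ctrl.grab_frame("top");s=ctrl.read_state();print(s["time_s"],s["position"],s["wrist_force"])
for nm,lo,hi,z in(("red",(0,130,60),(9,255,255),95),("white",(0,0,185),(180,60,255),86),("black",(0,0,0),(180,120,45),129)):
    for a,c,r in blobs(f,lo,hi,(240,150,345,225)): print(nm,a,c,onz(f,*c,z))
c=f["frame"][155:225,245:340,::-1];cv2.imwrite("pics/c2.png",cv2.resize(c,None,fx=8,fy=8,interpolation=cv2.INTER_CUBIC))
```

```text
22.4 [526.31036084  81.89254126 410.8342469 ] [-0.39525174 -0.51604204 -0.65234059]
red 35 [317.4 201.9] [ 483.1 -166.2   95. ]
white 497 [320.7 180.8] [ 552.2 -181.5   86. ]
black 9 [260.1 152.4] [637.9  10.6 129. ]
black 31 [271.4 172.5] [573.1 -22.9 129. ]
black 44 [269.4 221.7] [420.9 -12.5 129. ]
black 8 [259.5 222. ] [420.6  17.5 129. ]
```

View pics/c2.png

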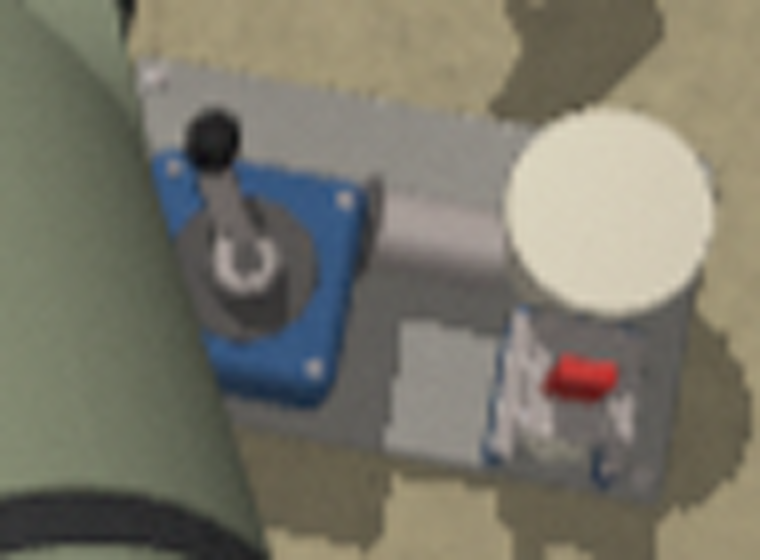

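The knob is back at the stop direction (crop (213,140), world (573,-23)) and the tab is at its shut position (crop (585,378)). The robot is clear.

Emit:
servo_tool(deltas=[0,0,-1,0,0,0,0,0,0,-1,0,0,0,0,0,0,-1,0,0,0,0])

```text
time_s: 22.78
position: [526.2, 78.9, 421.2]
eef_rot: [0.0, 0.104, 0.995, 0.0]
wrist_force: [-1.0, 0.4, -0.3]
gripper_width: -0.2
finger_force: 0.0
```

```bash
python3 -c "
from workcell import ctrl
print(ctrl.close_job())"
```

```text
the job is handed in; nothing more can be done
None
```

Job handed in at about 23 s: I felt the zero stop at about 11 N, cranked two full clockwise turns from it (within about 0.01 rad by my measurements), then pushed the gate home to its end stop at about 16 N; no verdict came back, and I did not check the catch cup up close afterwards.

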